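# Push a ground plate out of the drill jig

### The arm

A 6-joint arm with a two-finger parallel gripper is mounted at the origin on the work surface. World frame = base frame: x ahead of the robot, y to its left, z up, the work surface at z = 0. Lengths are in m, angles in rad, forces in N, time in s.
With the tool pointing down it reaches from about 0.225 to 0.875 m from the base axis. Payload 3.4 kg.
Tool frame: the origin (TCP) lies at the very end of the fingers, on their centre line; the grasp point (between the pads) lies 19 mm behind it; x points along the fingers, z is the direction in which the jaws open and shut, and the axes are right-handed (so a half turn about x gives the same grasp; the last joint's range is limited). The gripper opens to 85 mm and grips with 20 to 120 N. Pads are 22 mm wide; open, the fingers measure 114 mm over their backs; the gripper's body (76 mm by 85 mm) begins 54 mm behind the grasp point. The pads swing forward as they close: fully open they stand 13 mm farther back than shut.
Start: joints at [1.024, 0.276, 1.505, -0, 1.361, -0.121], TCP at [0.238, 0.524, 0.231] pointing down, gripper open.
Joint ranges: [-2.89, 2.89], [-0.75, 2.08], [0.22, 2.7], [-1.18, 4.32], [0.11, 2.71], [-2.7, 2.7]. Speed limits (rad/s): [2.57, 2.57, 3.14, 3.14, 3.14, 3.14].

### API

Orientations are given as a unit quaternion [w, x, y, z].
In Python, from rig import manip, viewer, finder gives the robot as it stands.
- The arm moves only by the tool move_arm, never from a script. Its argument "rows" is a list of rows, each a list of 3 entries, a list of its own where there are three numbers: the shift along the tool's x, y, z in mm, then the turn about the tool's x in rad, then the finger opening in mm, from 0 to 85.4. A call has 1 to 8 rows; each row is the pose to reach, as a shift and turn from the pose measured when the call began, along the tool's axes at that moment; what a row does not reach only later rows make up. A row lasts 1/12 s, in which the tool goes at most 41.7 mm and 7.16 degrees, less where a joint would pass 70% of its speed; a pose out of reach is approached as far as the arm can. A call with a gripper value outside its range is refused whole. The fingers move at their own pace and stop on an object; "force" is the grip in N (left out, the last holds). Time passes only in rows, so rows that repeat a pose let the fingers close. It gives the time, the measured TCP pose, the force and the opening at its end, in the units of the state.
- manip.get_state(): the state, without advancing time (a new reading comes with each control period).
- viewer.get_image(name): name is "scene" or "side" or "wrist"; returns the picture (400x640x3 uint8, red, green, blue); there is no depth.
- viewer.get_calibration(name): a dict with "mtx" (3x3 intrinsics, pixels), "R" (3x3) and "t" (3): a world point X has camera coordinates R X + t. Camera axes: x right, y down, z forward; pixel columns grow to the right and rows downward; lengths in m; the calibration is good to about 2 mm. A picture is of the moment at which its call begins: read the wrist's pose just before it. get_calibration takes no time and is no camera call; for the wrist camera it gives the pose at the moment of the call.
- manip.sign_off(): hands the job in, once; it reports no verdict.
Trained networks look in the newest picture that a camera, given by its name, has taken for a name from the list of things; names that differ only in an ending like _2 or _b are one class to them, and where a whole thing is asked for, a point or a joint stands for the part that bears it (a point fixed in the world has none). Each returns a list of dicts, best first, with "score" (0 to 1); they miss things now and then, are a little off and sometimes report something else, mostly with a low value. They report only what shows in the picture. A call takes as long as a camera call. They do not tell look-alikes from the thing itself.
- finder.look_for(target, camera): "centre" ([column, row] in pixels, amid what is visible of it).
- finder.trace(target, camera): "mask" (400x640 bool, what is visible of it) and "centre" ([column, row] in pixels, amid what is visible of it).
The state is a dict: "clock": time; "qpos": joint angles; "qd": joint speeds; "effort": joint torques, N m; "position": TCP position; "ee_rot": TCP orientation; "contact_force": force on the tool from outside, world axes, zero at the start; "moment": the same for the moment, N m; "width": finger opening in m.
Only numpy, scipy, OpenCV 4.12 (cv2) and the standard library are available. Lean on these libraries where they do the work, as an engineer would, in place of code of your own. Each camera call takes 0.05 s, during which the arm holds its last target.

### The job

The ground steel plate is stuck under the roof of the drill jig: with the push bar, reach through the access hole at the back of the jig and push the plate along its tunnel until at least three quarters of its length stands out at the front. Then take the plate and lay it flat in the tray beside the finished plate, and leave the push bar standing on its foot on the black mat again. Do not disturb the finished plate, the spray can or the steel square.

Things in the scene. Friction and masses are not known exactly. Their poses are not given: they have to be found in the camera images.
- jig: Drill jig fixed to the table: green sides, steel roof with brass bushes. Origin on the table under the roof's middle; z up; +x is the way the plate slides out. Straight tunnel from x = -50 to +50 mm: floor at height 30, roof underside 50, roof top 60 (bushes 65), inside width 64 (y = +-32), outside 84; feet 14 high reach y = +-64. Back end: 10 mm wall with the access hole; front end open.
- jig_hole (a point): Middle of the access hole at the outer face of the jig's back wall (jig x = -50 mm), 40 mm above the table; axes as the jig's. The hole is 30 mm wide (y) and 20 mm tall (30 to 50 mm above the table), and goes 10 mm through the wall into the tunnel. Behind it is open table; the mat may reach there.
- jig_mouth (a point): Middle of the tunnel's open front end, at the roof's front edge (jig x = +50 mm), 30 mm above the table; axes as the jig's. From here the floor goes on for 100 mm along +x as a dark steel tongue 30 mm wide (y = +-15), its top 30 mm above the table, with nothing beside it.
- plate_center (a point): Centre of the ground steel plate to be taken out: 80 (x) x 60 (y) x 12 mm thick (z), about 0.45 kg. It starts flat on the tunnel floor, wholly under the roof, its x along the jig's x, its front edge 0 to 9 mm inside the roof's front edge; only sliding friction holds it. Out on the tongue it overhangs the tongue by about 15 mm on each side.
- pusher_grip (a point): Push bar (loose rigid tool, 0.35 kg): point on the axis of its orange upright handle (24 x 24 mm), 62 mm above the tool's underside; z up, +x along the bar. Handle top 88 mm above the underside. Steel foot 70 x 46 x 10 mm under it (x = -43 to +27 mm from the axis). It starts standing on its foot on the mat.
- pusher_tip (a point): Push bar: middle of the bar's front end, 130 mm ahead (+x) of the handle's axis and 33 mm above the tool's underside; axes as the tool's. The straight steel bar is 16 mm wide and 12 mm tall. With the foot about 6 mm above the table (clear of the mat), the bar passes through the access hole and meets the plate's back edge.
- mat: Black rubber mat fixed on the table, 240 (x) x 170 (y) x 3 mm; origin at the centre of its underside.
- tray: Shallow open blue tray fixed on the table, outside 238 (x) x 158 (y) x 16 mm tall, walls and floor 4 mm; origin at the centre of its underside. The finished plate lies in its -x half; the +x half is free (about x = -20 to +115 mm).
- done_plate_center (a point): Centre of the finished plate lying in the tray, 80 (x) x 60 (y) x 12 mm like the other, its long side across the tray (along the tray's y). To be left where it is.
- paint_can: Bystander, to be left alone: upright spray can, 54 mm across, 170 mm tall; origin at its underside.
- square: Bystander, to be left alone: steel L-shaped square lying flat, legs 120 and 105 mm, 12 mm thick; origin at its underside.
Mind the look-alikes: they are no part of the job. What is shaped like the jig but blue is not meant. Leave any purple look-alike of the part that bears pusher_grip alone.

How it is judged:
By the outcome, as a careful person would: the job done as asked, in the order asked, and still so for the second after the job is handed in, with the robot touching nothing.
It also fails if it takes over 64 s, if anything falls off the work surface, if the arm or the gripper's body presses on something with over 40 N, if the wrist force passes 120 N, or if a joint passes its speed limit or range.

## Working session

There is one attempt and no reset: what is moved stays moved. The work goes in short steps, Python scripts to look and compute and a tool call to move; the robot and the scene stay as the last step left them, time stands still between calls to the robot, and variables do not carry over. Pictures are saved under pics/ and viewed, and the job is handed in when it is done.

Besides the shell and the picture viewer there is one more tool, called after "Request:" by a JSON object that holds its "name" and its "arguments", one argument or row to a line. move_arm: Moves the arm, as the interface text tells. Its arguments: {"type":"object","properties":{"rows":{"type":"array"},"force":{"type":"number"}},"required":["rows"]}

```bash
mkdir -p pics; ls
python3 - <<'E'
from rig import manip, viewer, finder
import cv2
print(manip.get_state())
for n in ["scene","side","wrist"]:
    im=viewer.get_image(n); cv2.imwrite(f"pics/{n}0.png",im[:,:,::-1]); c=viewer.get_calibration(n); print(n,c)
E
```

```text
pics
{'clock': 0.0, 'qpos': array([ 1.02398965e+00,  2.76578246e-01,  1.50613185e+00,  2.22051729e-05,
        1.36066794e+00, -1.21027203e-01]), 'qd': array([-1.05048810e-03,  1.11523528e-03,  1.39617819e-03,  1.75971896e-03,
       -1.56446423e-03,  4.43988668e-05]), 'effort': array([-3.18892999e-03, -4.16776729e+01, -2.45801765e+01, -6.38096226e-04,
        1.10601805e-02,  7.60974473e-06]), 'position': array([0.23723376, 0.52321199, 0.23044975]), 'ee_rot': array([ 0.59378418, -0.38333654,  0.59492684,  0.38279955]), 'contact_force': array([ 0.80463175, -1.06363906, -0.15832325]), 'moment': array([ 0.04378163, -0.04856491,  0.02062735]), 'width': 0.08534944975085178}
scene {'mtx': array([[384.82843953,   0.        , 321.26664808],
       [  0.        , 384.82843953, 200.65341778],
       [  0.        ,   0.        ,   1.        ]]), 'R': array([[-0.80951204,  0.58708433,  0.00471553],
       [ 0.33434583,  0.46759136, -0.81827329],
       [-0.48260037, -0.66082547, -0.57481004]]), 't': array([ 0.40077533, -0.11318078,  1.4337391 ])}
side {'mtx': array([[365.30460817,   0.        , 322.29459032],
       [  0.        , 365.30460817, 196.56458309],
       [  0.        ,   0.        ,   1.        ]]), 'R': array([[ 0.85076431, -0.52549139,  0.00767332],
       [-0.37270194, -0.61356538, -0.69615429],
       [ 0.37053117,  0.58940337, -0.71785119]]), 't': array([-0.4202202 ,  0.23136541,  0.79572334])}
wrist {'mtx': array([[342.5716493 ,   0.        , 322.0547829 ],
       [  0.        , 342.5716493 , 202.17502032],
       [  0.        ,   0.        ,   1.        ]]), 'R': array([[ 0.41228568,  0.91105209, -0.00214581],
       [ 0.86344355, -0.38998739,  0.31996105],
       [ 0.29066434, -0.13376814, -0.94742827]]), 't': array([-0.57344648, -0.04269149,  0.38045667])}
```

View pics/scene0.png

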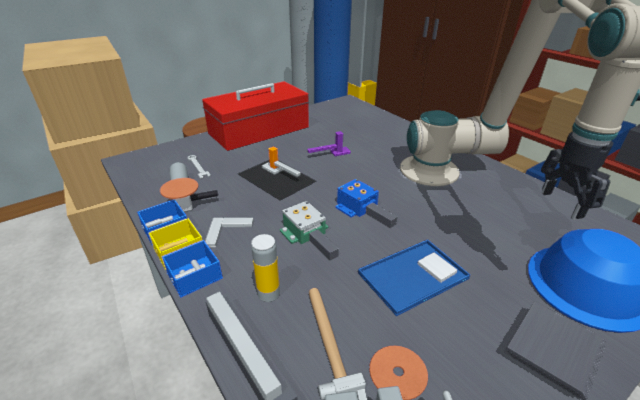

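View pics/side0.png

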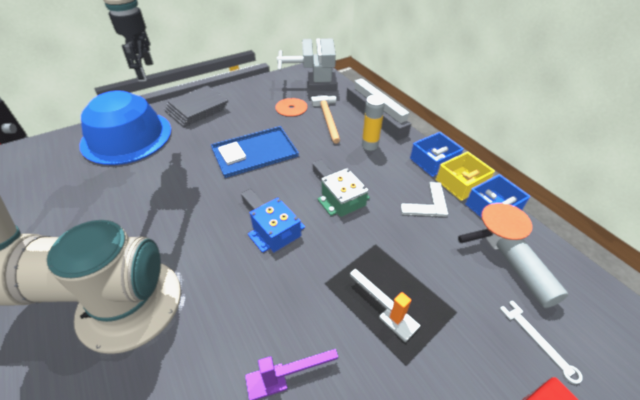

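View pics/wrist0.png

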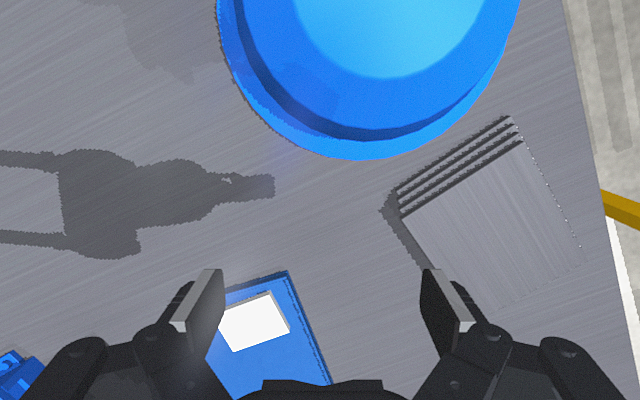

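Look-alikes: for the jig, the green one (scene 305,222 / side 345,192) and a blue one (scene 358,197 / side 277,224). For the push bar, the orange-handled one on the mat (scene 273,158 / side 401,305) and a purple one (scene 340,145 / side 265,378). I choose green and orange. Next, close crops of both and the network masks.

Run:
```python
from rig import manip, viewer, finder
import cv2, numpy as np, pickle
out={}
for n in ["scene","side"]:
    im=viewer.get_image(n); out[n,'im']=im
    for t in ["jig","pusher_grip","mat","tray","done_plate_center","plate_center","paint_can","square"]:
        r=finder.trace(t,n); out[n,t]=r
        print(n,t,[(round(d['score'],2),np.round(d['centre']).tolist(),int(d['mask'].sum())) for d in r[:4]])
pickle.dump(out,open('tr.pkl','wb'))
a=out['side','im'][140:340,300:500]; b=out['scene','im'][130:290,220:420]
cv2.imwrite('pics/c1.png',cv2.resize(a[150-40:200,20:160][:, :, ::-1],None,fx=5,fy=5,interpolation=cv2.INTER_CUBIC))
cv2.imwrite('pics/c2.png',cv2.resize(out['side','im'][150:225,305:415][:, :, ::-1],None,fx=7,fy=7,interpolation=cv2.INTER_CUBIC))
cv2.imwrite('pics/c3.png',cv2.resize(out['scene','im'][140:265,235:345][:, :, ::-1],None,fx=4.7,fy=4.7,interpolation=cv2.INTER_CUBIC))
```

```text
scene jig [(0.91, [307.0, 229.0], 1799), (0.82, [362.0, 202.0], 1567)]
scene pusher_grip [(0.72, [338.0, 150.0], 359)]
scene mat [(0.8, [275.0, 179.0], 1352)]
scene tray [(0.68, [410.0, 274.0], 4096)]
scene done_plate_center [(0.98, [433.0, 266.0], 629)]
scene plate_center [(0.48, [274.0, 180.0], 1438), (0.3, [274.0, 167.0], 377)]
scene paint_can [(0.71, [312.0, 228.0], 1848), (0.57, [265.0, 266.0], 1507)]
scene square [(0.66, [224.0, 227.0], 565)]
side jig [(0.9, [268.0, 223.0], 2235), (0.89, [338.0, 189.0], 1952)]
side pusher_grip [(0.79, [395.0, 310.0], 1488), (0.62, [273.0, 373.0], 1730)]
side mat [(0.75, [392.0, 300.0], 6361)]
side tray [(0.65, [260.0, 151.0], 2212)]
side done_plate_center [(0.88, [231.0, 152.0], 376)]
side plate_center []
side paint_can [(0.91, [373.0, 119.0], 878)]
side square [(0.97, [431.0, 204.0], 747)]
```

View pics/c1.png

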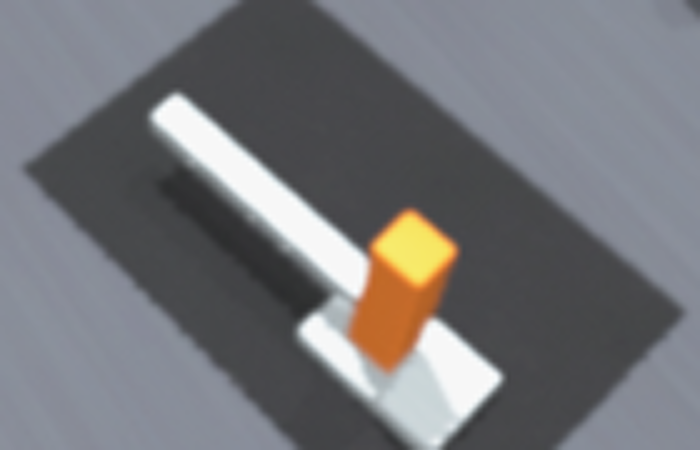

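View pics/c2.png

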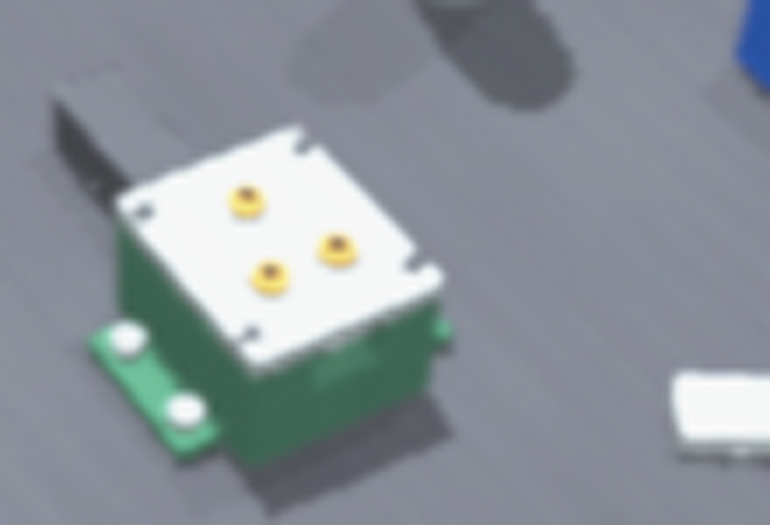

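View pics/c3.png

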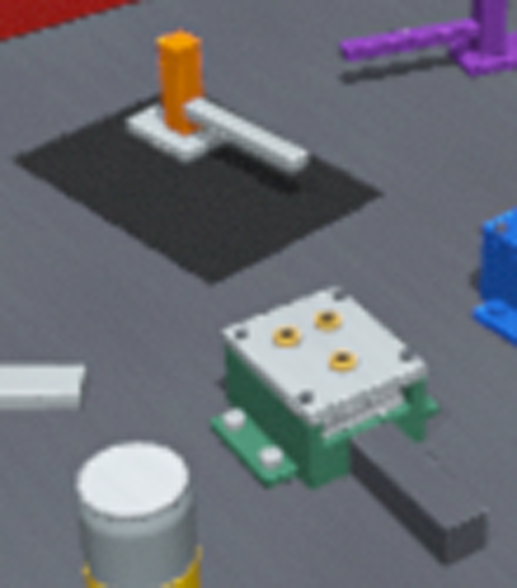

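```bash
cat > h.py <<'E'
import numpy as np, cv2
from scipy.optimize import least_squares
from rig import manip, viewer, finder
def proj(c,X):
    P=np.atleast_2d(X)@c['R'].T+c['t']; p=P@c['mtx'].T; return p[:,:2]/p[:,2:]
def ray(c,uv,z):
    d=np.linalg.inv(c['mtx'])@np.array([uv[0],uv[1],1.]); d=c['R'].T@d; o=-c['R'].T@c['t']; return o+d*(z-o[2])/d[2]
def fit(obs,x0):
    # obs: list of (calib, local pts Nx3, px Nx2); pose x,y,yaw
    def f(p):
        c,s=np.cos(p[2]),np.sin(p[2]); R=np.array([[c,-s,0],[s,c,0],[0,0,1]])
        return np.concatenate([(proj(k,L@R.T+[p[0],p[1],0])-px).ravel() for k,L,px in obs])
    r=least_squares(f,x0); return r.x,r.fun
def up(p,o,s): return (np.array(p,float)+.5)/s-.5+np.array(o)
E
python3 - <<'E'
from h import *
S=viewer.get_calibration('side'); C=viewer.get_calibration('scene')
# jig roof corners FR.. order: front+y, front-y, back-y, back+y (guess), 
L=np.array([[50,42,60],[50,-42,60],[-50,-42,60],[-50,42,60]])/1e3
s=up([[297,125],[115,203],[262,370],[445,278]],(305,150),7)
c=up([[305,425],[428,372],[335,290],[222,333]],(235,140),4.7)
for p,k in((s,S),(c,C)): print(np.round([ray(k,q,.06) for q in p],3).tolist())
def run(obs):
    best=min((fit(obs,[*x0,a]) for a in (-2,0,2) for x0 in [(.5,0)]),key=lambda r:(r[1]**2).sum())
    print(np.round(best[0],4),np.round(best[1],1)); return best[0]
for Lp in (L,L*[1,-1,1]):
    run([(S,Lp,s),(C,Lp,c)])
    run([(S,Lp,s)]);run([(C,Lp,c)])
# pusher, underside at .003
h=12; zt=91
H=np.array([[h,h,zt],[h,-h,zt],[-h,-h,zt],[-h,h,zt]])/1e3
s=up([[410,208],[372,247],[418,287],[459,250]],(320,250),5)
c=up([[200,40],[182,50],[158,42],[178,32]],(235,140),4.7)
for p,k in((s,S),(c,C)): print(np.round([ray(k,q,.091) for q in p],3).tolist())
t=up([[178,93],[150,117]],(320,250),5); print([ray(S,q,.042) for q in t])
t2=up([[307,152]],(235,140),4.7); print(ray(C,t2[0],.042))
f=up([[297,333],[503,377]],(320,250),5); print([ray(S,q,.013) for q in f])
E
```

```text
[[0.616, 0.067, 0.06], [0.53, 0.066, 0.06], [0.529, -0.037, 0.06], [0.615, -0.033, 0.06]]
[[0.622, 0.074, 0.06], [0.534, 0.075, 0.06], [0.532, -0.029, 0.06], [0.615, -0.031, 0.06]]
[0.5743 0.0192 3.2482] [ -7.1  32.9  -1.1   3.6   6.2 -35.2   0.6  -5.5   7.3 -28.9  -0.   -5.1
  -7.1  27.   -1.5   4. ]
[0.5767 0.02   3.0864] [-10.5  31.4  -0.1   0.5  10.4 -34.9   1.   -3.2]
[ 0.5715  0.0171 -2.8838] [  4.5 -29.6  -0.1  -7.8  -3.   26.4  -1.    5.4]
[0.5739 0.0183 1.5586] [ 0.  -0.1  0.2 -0.9 -0.6 -1.7 -0.  -0.3  0.6 -1.9 -0.8 -1.3 -0.3 -0.4
 -0.3 -0.1]
[0.5725 0.0157 1.5757] [-0.3  0.5  0.1  0.2 -0.1 -0.8  0.2  0.2]
[0.576  0.0224 1.5376] [ 0.3 -0.9 -0.6 -0.   0.4  0.5 -0.   0.6]
[[0.479, -0.32, 0.091], [0.455, -0.326, 0.091], [0.459, -0.348, 0.091], [0.483, -0.344, 0.091]]
[[0.454, -0.326, 0.091], [0.474, -0.32, 0.091], [0.482, -0.341, 0.091], [0.461, -0.347, 0.091]]
[array([ 0.45278995, -0.20524818,  0.042     ]), array([ 0.43511044, -0.20893188,  0.042     ])]
[ 0.43530755 -0.20911972  0.042     ]
[array([ 0.43994609, -0.31314309,  0.013     ]), array([ 0.50054592, -0.37272558,  0.013     ])]
```

Run:
```python
from h import *
import pickle
o=pickle.load(open('tr.pkl','rb'))
S=viewer.get_calibration('side'); C=viewer.get_calibration('scene')
for n,k in(('side',S),('scene',C)):
    for t,z in(('tray',.016),('mat',.003),('done_plate_center',.016)):
        m=o[n,t][0]['mask'].astype(np.uint8)
        cs,_=cv2.findContours(m,cv2.RETR_EXTERNAL,cv2.CHAIN_APPROX_NONE)
        q=cv2.convexHull(max(cs,key=len))
        W=np.array([ray(k,p[0],z)[:2] for p in q],np.float32)*1000
        r=cv2.minAreaRect(W); print(n,t,np.round(r[0]),np.round(r[1]),round(r[2],1), np.round(cv2.boxPoints(r)).tolist())
    i={'side':0,'scene':1}[n]
    m=o[n,'paint_can'][i]['mask']; v,u=np.where(m); b=v.max(); print(n,'can bottom',ray(k,(u[v>=b-2].mean(),b),0), ray(k,(u[v<=v.min()+1].mean(),v.min()),.17))
    print(n,'square',ray(k,o[n,'square'][0]['centre'],.012))
im=viewer.get_image
cv2.imwrite('pics/t1.png',cv2.resize(o['side','im'][115:185,200:310][:,:,::-1],None,fx=7,fy=7,interpolation=cv2.INTER_CUBIC))
cv2.imwrite('pics/t2.png',cv2.resize(o['scene','im'][230:320,345:480][:,:,::-1],None,fx=5.5,fy=5.5,interpolation=cv2.INTER_CUBIC))
s=manip.get_state();w,x,y,z=s['ee_rot']
from scipy.spatial.transform import Rotation as Ro
print(Ro.from_quat([x,y,z,w]).as_matrix().round(3))
```

```text
side tray [447. 327.] [173. 237.] 83.9 [[320.0, 253.0], [555.0, 228.0], [574.0, 400.0], [338.0, 425.0]]
side mat [ 490. -285.] [173. 243.] 9.8 [[385.0, -180.0], [426.0, -419.0], [596.0, -390.0], [555.0, -151.0]]
side done_plate_center [381. 348.] [95. 62.] 88.2 [[348.0, 302.0], [410.0, 300.0], [413.0, 395.0], [351.0, 397.0]]
side can bottom [0.7737115  0.15635872 0.        ] [0.79152141 0.19315756 0.17      ]
side square [ 0.76078838 -0.12981531  0.012     ]
scene tray [451. 342.] [169. 250.] 83.4 [[317.0, 272.0], [566.0, 243.0], [585.0, 411.0], [337.0, 440.0]]
scene mat [ 490. -290.] [172. 254.] 10.9 [[381.0, -181.0], [430.0, -431.0], [599.0, -398.0], [551.0, -149.0]]
scene done_plate_center [384. 361.] [86. 72.] 88.5 [[347.0, 318.0], [419.0, 316.0], [422.0, 403.0], [349.0, 405.0]]
scene can bottom [0.79265543 0.19107182 0.        ] [0.76708513 0.15148469 0.17      ]
scene square [ 0.76467264 -0.11920054  0.012     ]
[[ 0.    -0.911  0.413]
 [ 0.     0.413  0.911]
 [-1.    -0.     0.   ]]
```

Add to h.py:
```python
from scipy.spatial.transform import Rotation as Ro
def toolR(s=None):
    s=s or manip.get_state(); w,x,y,z=s['ee_rot']; return Ro.from_quat([x,y,z,w]).as_matrix()
def go(target, zyaw=None):
    """world target TCP -> tool shift mm; zyaw = desired yaw (rad) of jaw axis, mod pi"""
    s=manip.get_state(); R=toolR(s); d=R.T@(np.array(target)-s['position'])*1e3
    print('t',round(s['clock'],2),'pos',s['position'].round(4),'F',s['contact_force'].round(1),'w',round(s['width']*1e3,1),'q6',s['qpos'][5].round(2),'jawyaw',round(np.degrees(np.arctan2(R[1,2],R[0,2])),1),'xdown',R[:,0].round(3))
    print('shift',d.round(1))
    if zyaw is not None:
        cur=np.arctan2(R[1,2],R[0,2]); t=(zyaw-cur+np.pi/2)%np.pi-np.pi/2
        print('turn about tool x', round(-t,4), '(alt',round(-t+np.pi if t>0 else -t-np.pi,3),')')
    return d
```

```text
(no output)
```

View pics/t1.png

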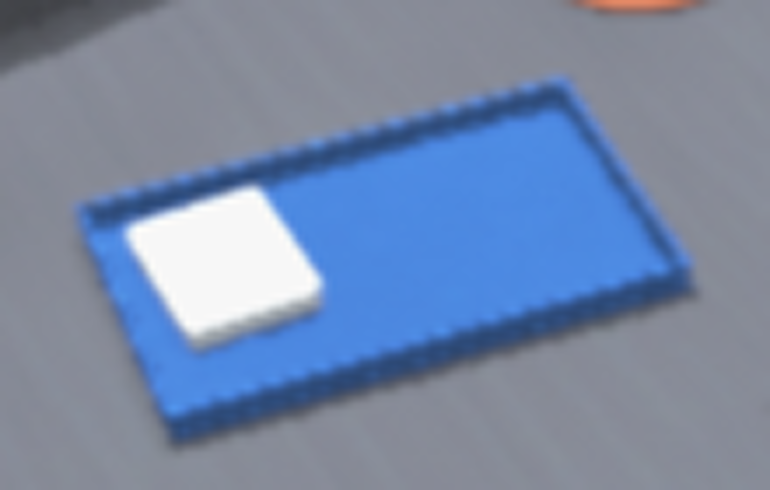

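View pics/t2.png

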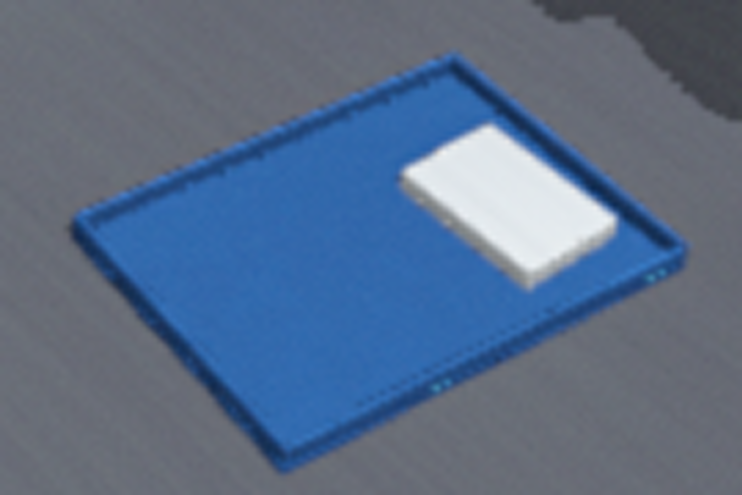

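Run:
```python
from h import *
go([.469,-.3345,.23],np.radians(11))
```

```text
t 1.05 pos [0.2375 0.5237 0.2313] F [ 0.3 -0.4 -0. ] w 85.2 q6 -0.12 jawyaw 65.6 xdown [ 0.  0. -1.]
shift [   1.3 -565.3 -685.9]
turn about tool x 0.953 (alt -2.189 )
```

Request:
{"name": "move_arm", "arguments": {
  "rows": [
    [[0,-210,-255],0.4,85],
    [[0,-420,-510],0.8,85],
    [[0,-490,-600],0.953,85],
    [[0,-490,-600],0.953,85],
    [[0,-490,-600],0.953,85],
    [[0,-490,-600],0.953,85],
    [[0,-490,-600],0.953,85],
    [[0,-490,-600],0.953,85]
  ]
}}

```text
clock: 1.72
position: [0.3231, 0.1998, 0.2316]
ee_rot: [0.704, -0.066, 0.704, 0.066]
contact_force: [0.8, -0.8, -0.1]
width: 0.0851
```

Run:
```python
from h import *
go([.469,-.3345,.23],np.radians(11))
```

```text
t 1.72 pos [0.3231 0.1998 0.2316] F [ 0.8 -0.8 -0.1] w 85.1 q6 0.18 jawyaw 10.7 xdown [ 0.001  0.    -1.   ]
shift [   1.6 -552.1   43.7]
turn about tool x -0.0044 (alt 3.137 )
```

Request:
{"name": "move_arm", "arguments": {
  "rows": [
    [[0,-272,22],0,85],
    [[0,-552,44],0,85],
    [[0,-552,44],0,85],
    [[0,-552,44],0,85],
    [[0,-552,44],0,85],
    [[0,-552,44],0,85],
    [[0,-552,44],0,85],
    [[0,-552,44],0,85]
  ]
}}

```text
clock: 2.38
position: [0.4108, -0.1223, 0.2318]
ee_rot: [0.705, -0.066, 0.703, 0.066]
contact_force: [0.8, 0.5, -1.1]
width: 0.0849
```

Run:
```python
from h import *
go([.469,-.3345,.23],np.radians(11))
```

```text
t 2.38 pos [ 0.4108 -0.1223  0.2318] F [ 0.8  0.5 -1.1] w 84.9 q6 -0.64 jawyaw 10.7 xdown [ 0.002  0.    -1.   ]
shift [   1.9 -219.3   17.8]
turn about tool x -0.0053 (alt 3.136 )
```

Request:
{"name": "move_arm", "arguments": {
  "rows": [
    [[0,-219,18],0,85],
    [[0,-219,18],0,85],
    [[0,-219,18],0,85],
    [[0,-219,18],0,85],
    [[0,-219,18],0,85],
    [[0,-219,18],0,85],
    [[0,-219,18],0,85]
  ]
}}

```text
clock: 2.97
position: [0.4699, -0.3381, 0.231]
ee_rot: [0.705, -0.065, 0.703, 0.064]
contact_force: [0.1, 0.7, 0.2]
width: 0.0848
```

Run:
```python
from h import *
go([.469,-.3345,.23],np.radians(11))
c=viewer.get_calibration('wrist'); im=viewer.get_image('wrist'); cv2.imwrite('pics/w1.png',im[:,:,::-1])
for X in ([.469,-.3345,.091],[.444,-.207,.042]): print(proj(c,X))
```

```text
t 2.97 pos [ 0.4699 -0.3381  0.231 ] F [0.1 0.7 0.2] w 84.8 q6 -0.93 jawyaw 10.5 xdown [ 0.002 -0.001 -1.   ]
shift [ 1.   3.7 -0.2]
turn about tool x -0.0087 (alt 3.133 )
[[321.30438972 182.26510291]]
[[319.7926876   22.39212322]]
```

View pics/w1.png

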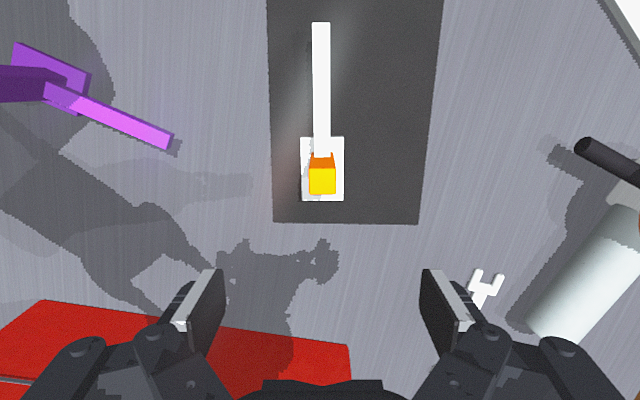

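Request:
{"name": "move_arm", "arguments": {
  "rows": [
    [[40,4,0],-0.009,85],
    [[80,4,0],-0.009,85],
    [[120,4,0],-0.009,85],
    [[160,4,0],-0.009,85],
    [[185,4,0],-0.009,85],
    [[185,4,0],-0.009,85],
    [[185,4,0],-0.009,85]
  ]
}}

```text
clock: 3.6
position: [0.4678, -0.3287, 0.0458]
ee_rot: [0.704, -0.067, 0.704, 0.07]
contact_force: [0.9, 0.1, 0.9]
width: 0.0851
```

Run:
```python
from h import *
go([.469,-.3345,.046],np.radians(11))
c=viewer.get_calibration('wrist'); im=viewer.get_image('wrist'); cv2.imwrite('pics/w2.png',im[:,:,::-1])
for X in ([.469,-.3345,.091],[.444,-.207,.042]): print(proj(c,X))
```

```text
t 3.6 pos [ 0.4678 -0.3287  0.0458] F [0.9 0.1 0.9] w 85.1 q6 -0.93 jawyaw 11.2 xdown [-0.001  0.004 -1.   ]
shift [-0.3 -5.9  0.1]
turn about tool x 0.0028 (alt -3.139 )
[[321.73722536 349.3467403 ]]
[[322.52013439 -36.69374079]]
```

View pics/w2.png

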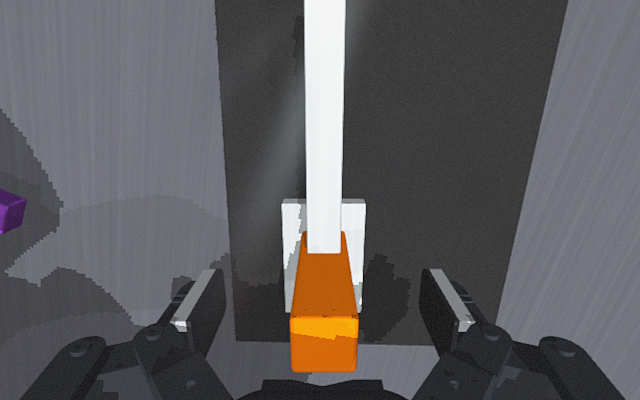

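Request:
{"name": "move_arm", "arguments": {
  "rows": [
    [[0,-5,0],0,85],
    [[0,-5,0],0,85],
    [[0,-5,0],0,20],
    [[0,-5,0],0,20],
    [[0,-5,0],0,20],
    [[0,-5,0],0,20],
    [[0,-5,0],0,20],
    [[0,-5,0],0,20]
  ],
  "force": 60
}}

```text
clock: 4.32
position: [0.4699, -0.3353, 0.0476]
ee_rot: [0.704, -0.068, 0.703, 0.069]
contact_force: [-0.9, -0.4, 2.4]
width: 0.0234
```

Run:
```python
from h import *
go([.469,-.3345,.046],np.radians(11))
c=viewer.get_calibration('wrist'); im=viewer.get_image('wrist'); cv2.imwrite('pics/w3.png',im[:,:,::-1])
```

```text
t 4.32 pos [ 0.4699 -0.3353  0.0476] F [-0.9 -0.4  2.4] w 23.4 q6 -0.94 jawyaw 11.2 xdown [ 0.002  0.001 -1.   ]
shift [ 1.6  0.9 -0.7]
turn about tool x 0.0026 (alt -3.139 )
```

View pics/w3.png

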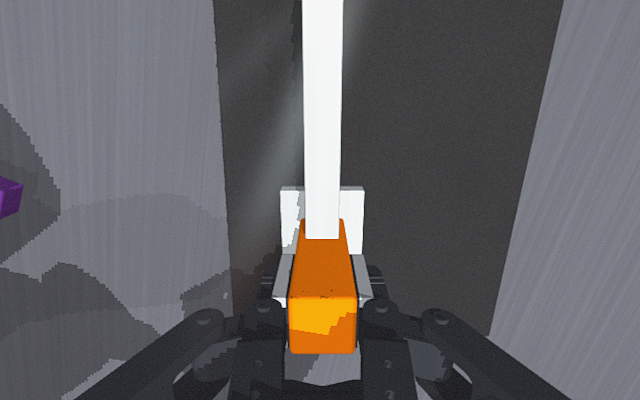

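Run:
```python
from h import *
go([.574,-.20,.110],np.radians(-.5))
```

```text
t 4.37 pos [ 0.4699 -0.3353  0.0476] F [-0.2  0.6  3.2] w 23.4 q6 -0.94 jawyaw 11.1 xdown [ 0.002  0.001 -1.   ]
shift [-62.  112.6 128.4]
turn about tool x 0.2033 (alt -2.938 )
```

Request:
{"name": "move_arm", "arguments": {
  "rows": [
    [[-30,0,0],0,20],
    [[-62,10,10],0,20],
    [[-62,38,43],0.1,20],
    [[-62,65,75],0.2,20],
    [[-62,93,107],0.203,20],
    [[-62,113,128],0.203,20],
    [[-62,113,128],0.203,20],
    [[-62,113,128],0.203,20]
  ]
}}

```text
clock: 5.03
position: [0.5737, -0.1976, 0.1088]
ee_rot: [0.707, 0.002, 0.707, -0.001]
contact_force: [-0.2, -0.1, -3.3]
width: 0.0235
```

Run:
```python
from h import *
go([.574,-.20,.110],np.radians(-.5))
c=viewer.get_calibration('wrist'); im=viewer.get_image('wrist'); cv2.imwrite('pics/w4.png',im[:,:,::-1])
cv2.imwrite('pics/w4b.png',cv2.resize(im[0:200,200:450][:,:,::-1],None,fx=3,fy=3,interpolation=cv2.INTER_CUBIC))
cv2.imwrite('pics/s4.png',cv2.resize(viewer.get_image('side')[130:330,270:470][:,:,::-1],None,fx=3,fy=3,interpolation=cv2.INTER_CUBIC))
import pickle; pickle.dump(c,open('w4.pkl','wb'))
```

```text
t 5.03 pos [ 0.5737 -0.1976  0.1088] F [-0.2 -0.1 -3.3] w 23.5 q6 -0.44 jawyaw -0.3 xdown [-0.     0.002 -1.   ]
shift [-1.2 -2.4  0.3]
turn about tool x 0.004 (alt -3.138 )
```

View pics/w4.png

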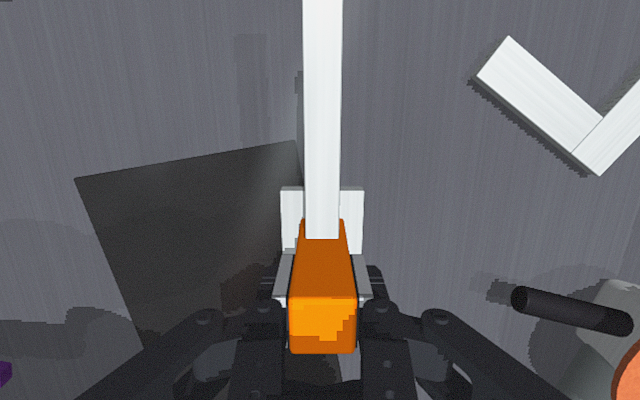

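View pics/w4b.png

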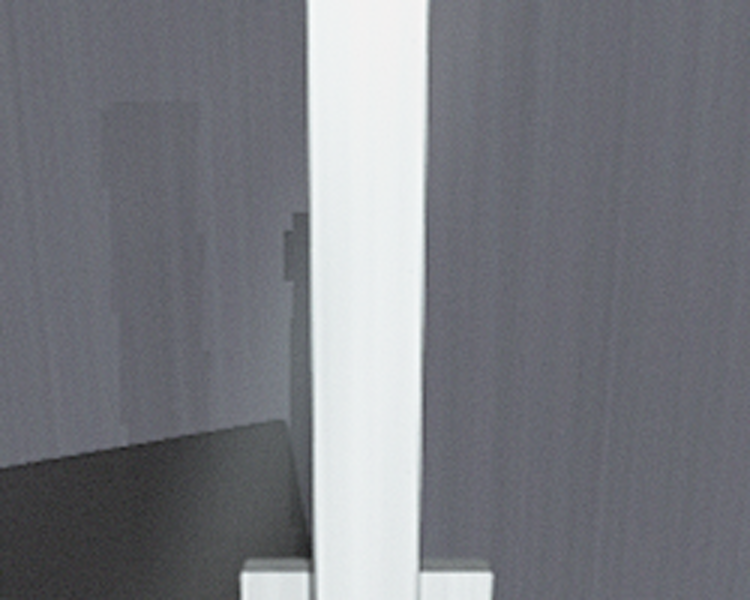

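View pics/s4.png

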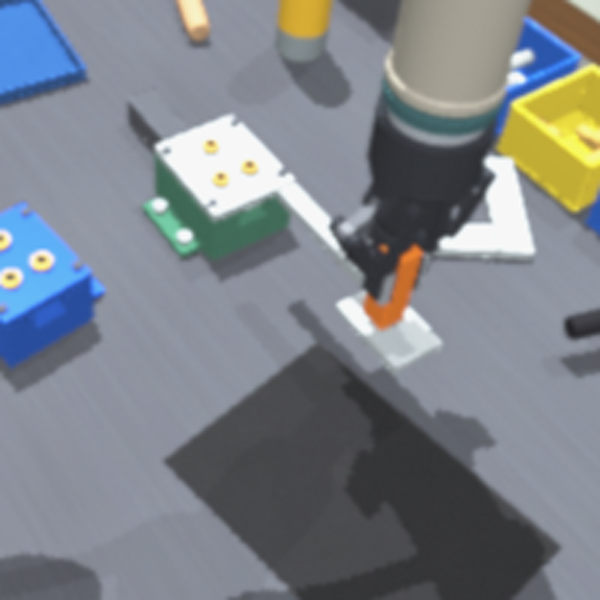

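Request:
{"name": "move_arm", "arguments": {
  "rows": [
    [[30,-2,0],0.004,20],
    [[58,-10,0],0.004,20],
    [[58,-13,0],0.004,20],
    [[58,-13,0],0.004,20],
    [[58,-13,0],0.004,20]
  ]
}}

```text
clock: 5.55
position: [0.5717, -0.2137, 0.051]
ee_rot: [0.707, 0.005, 0.708, -0.004]
contact_force: [0.9, -0.8, -3.6]
width: 0.0232
```

Run:
```python
from h import *
go([.574,-.185,.051],np.radians(-.5))
a=viewer.get_image('side'); b=viewer.get_image('scene')
cv2.imwrite('pics/s5.png',cv2.resize(a[145:235,300:415][:,:,::-1],None,fx=6.5,fy=6.5,interpolation=cv2.INTER_CUBIC))
cv2.imwrite('pics/s5b.png',cv2.resize(b[170:270,240:350][:,:,::-1],None,fx=5.5,fy=5.5,interpolation=cv2.INTER_CUBIC))
```

```text
t 5.55 pos [ 0.5717 -0.2137  0.051 ] F [ 0.9 -0.8 -3.6] w 23.2 q6 -0.46 jawyaw -0.8 xdown [-0.001  0.001 -1.   ]
shift [ 0.  28.7  1.9]
turn about tool x -0.0049 (alt 3.137 )
```

View pics/s5.png

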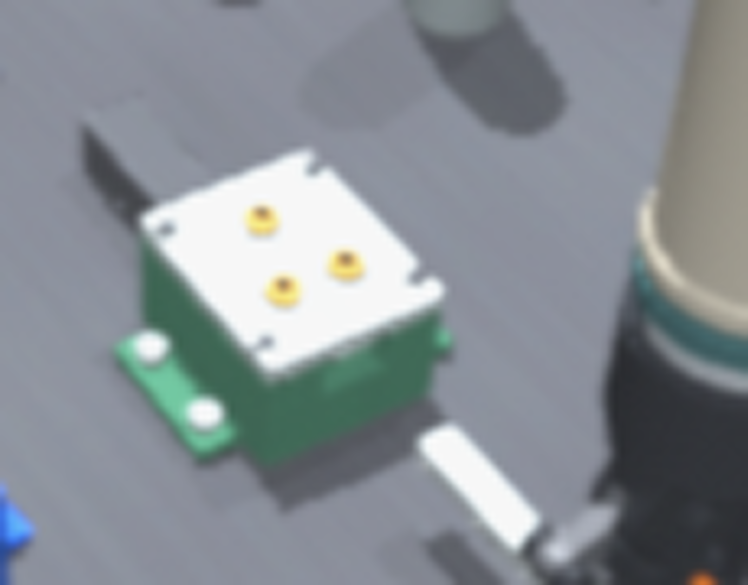

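View pics/s5b.png

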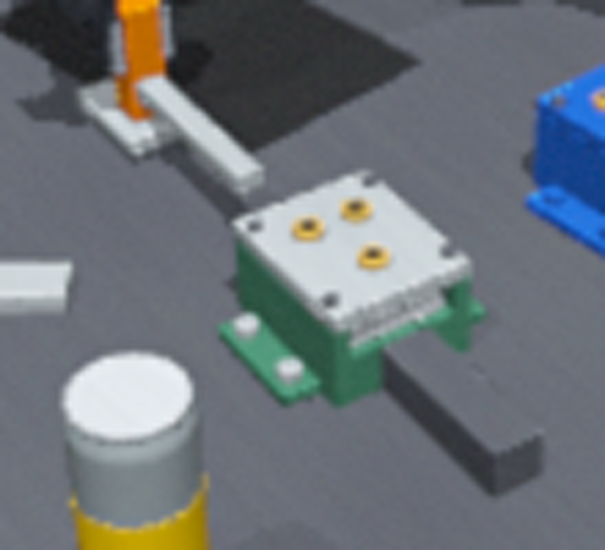

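Run:
```python
from h import *
S=viewer.get_calibration('side'); C=viewer.get_calibration('scene')
t=up([[418,447],[455,425],[540,527],[512,550]],(300,145),6.5); print(np.array([ray(S,q,.046) for q in t]).round(4).tolist())
t=up([[267,170],[237,188],[145,95],[170,82]],(240,170),5.5); print(np.array([ray(C,q,.046) for q in t]).round(4).tolist())
h=up([[320,365],[385,345],[378,375],[322,393]],(300,145),6.5)
# intersect with plane y=-0.032
for q in h:
    d=S['R'].T@np.linalg.inv(S['mtx'])@[*q,1];o=-S['R'].T@S['t']; print((o+d*(-.033-o[1])/d[1]).round(4))
L=np.array([[50,-42,60],[50,42,60],[-50,42,60],[-50,-42,60]])/1e3
s=up([[312,150],[140,217],[268,376],[446,290]],(300,145),6.5)
c=up([[343,330],[470,262],[372,173],[235,223]],(240,170),5.5)
for o in ([(S,L,s)],[(C,L,c)],[(S,L,s),(C,L,c)]): r=fit(o,[.57,.02,1.57]); print(r[0].round(4),r[1].round(1))
```

```text
[[0.5634, -0.0863, 0.046], [0.5826, -0.0845, 0.046], [0.5789, -0.1426, 0.046], [0.563, -0.146, 0.046]]
[[0.563, -0.0811, 0.046], [0.5858, -0.0759, 0.046], [0.5808, -0.1886, 0.046], [0.5617, -0.1925, 0.046]]
[ 0.5538 -0.033   0.0494]
[ 0.5862 -0.033   0.0435]
[ 0.5843 -0.033   0.0268]
[ 0.5561 -0.033   0.0318]
[0.5725 0.0163 1.5472] [-0.3  0.3  0.2  0.2  0.2 -1.  -0.1  0.6]
[0.5721 0.0213 1.5614] [-0.7 -1.1  1.   0.5 -0.6  0.1  0.3  0.6]
[0.5721 0.0183 1.5543] [-1.  -0.1 -0.4 -0.1 -0.1 -1.4 -0.6  0.1 -1.4 -1.7  0.3  0.1 -1.  -0.3
 -0.2 -0. ]
```

Request:
{"name": "move_arm", "arguments": {
  "rows": [
    [[0,0,-2.5],0,20],
    [[0,15,-2.5],0,20],
    [[0,30,-2.5],0,20],
    [[0,45,-2.5],0,20],
    [[0,58,-2.5],0,20],
    [[0,58,-2.5],0,20]
  ]
}}

```text
clock: 6.15
position: [0.5697, -0.1511, 0.0516]
ee_rot: [0.707, 0.005, 0.708, -0.002]
contact_force: [-0.2, 0.4, -4.0]
width: 0.0232
```

Run:
```python
from h import *
go([.571,-.072,.051],np.radians(-.8))
a=viewer.get_image('side'); 
cv2.imwrite('pics/s6.png',cv2.resize(a[145:235,300:415][:,:,::-1],None,fx=6.5,fy=6.5,interpolation=cv2.INTER_CUBIC))
```

```text
t 6.15 pos [ 0.5697 -0.1511  0.0516] F [-0.2  0.4 -4. ] w 23.2 q6 -0.37 jawyaw -0.6 xdown [-0.001  0.003 -1.   ]
shift [ 0.9 79.1  0.5]
turn about tool x 0.004 (alt -3.138 )
```

View pics/s6.png

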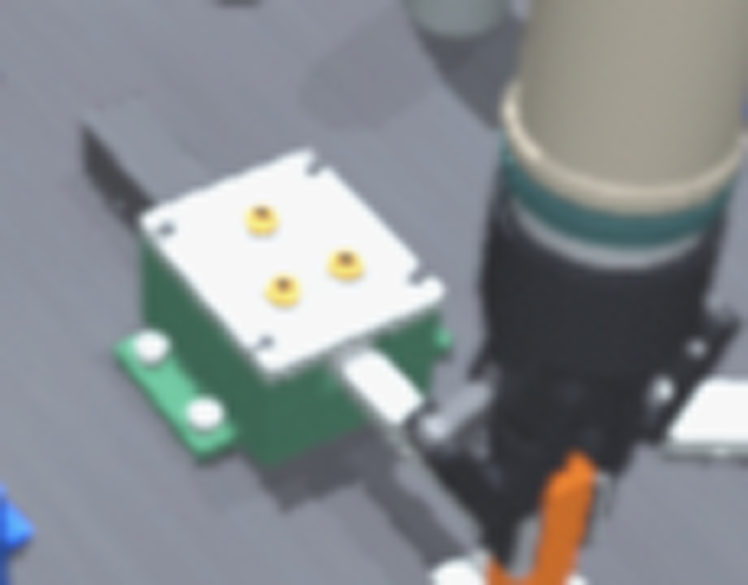

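Request:
{"name": "move_arm", "arguments": {
  "rows": [
    [[0,6,0],0.003,20],
    [[0,12,0],0.003,20],
    [[0,18,0],0.003,20],
    [[0,24,0],0.003,20],
    [[0,30,0],0.003,20],
    [[0,36,0],0.003,20],
    [[0,42,0],0.003,20],
    [[0,48,0],0.003,20]
  ]
}}

```text
clock: 6.87
position: [0.5706, -0.1043, 0.0518]
ee_rot: [0.707, 0.005, 0.707, -0.004]
contact_force: [0.3, -4.4, -2.7]
width: 0.0231
```

Run:
```python
from h import *
go([.571,-.072,.051],np.radians(-.8))
a=viewer.get_image('scene'); 
cv2.imwrite('pics/s7.png',cv2.resize(a[170:270,240:350][:,:,::-1],None,fx=5.5,fy=5.5,interpolation=cv2.INTER_CUBIC))
```

```text
t 6.87 pos [ 0.5706 -0.1043  0.0518] F [ 0.3 -4.4 -2.7] w 23.1 q6 -0.29 jawyaw -0.7 xdown [-0.001  0.001 -1.   ]
shift [ 0.8 32.3 -0. ]
turn about tool x 0.0014 (alt -3.14 )
```

View pics/s7.png

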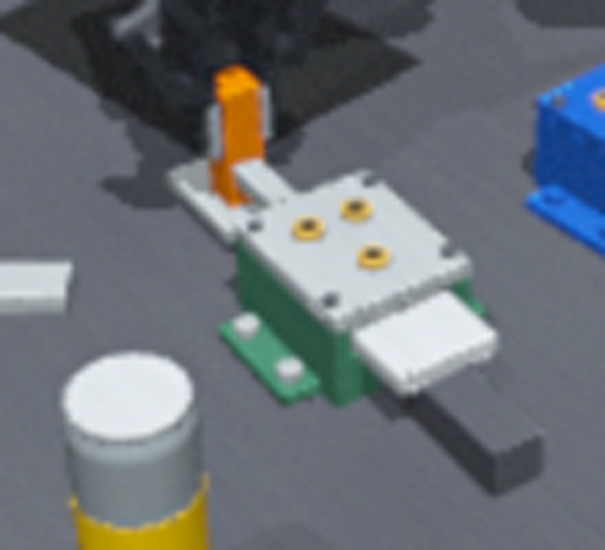

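Request:
{"name": "move_arm", "arguments": {
  "rows": [
    [[0,6,0],0,20],
    [[0,12,0],0,20],
    [[0,18,0],0,20],
    [[0,24,0],0,20],
    [[0,29,0],0,20],
    [[0,33,0],0,20],
    [[0,34,0],0,20],
    [[0,34,0],0,20]
  ]
}}

```text
clock: 7.58
position: [0.5706, -0.068, 0.0517]
ee_rot: [0.707, 0.006, 0.708, -0.003]
contact_force: [-0.4, -0.9, -4.0]
width: 0.0234
```

Run:
```python
from h import *
go([.571,-.072,.051],np.radians(-.8))
a=viewer.get_image('scene'); b=viewer.get_image('side')
cv2.imwrite('pics/s8.png',cv2.resize(a[170:270,240:350][:,:,::-1],None,fx=5.5,fy=5.5,interpolation=cv2.INTER_CUBIC))
cv2.imwrite('pics/s8b.png',cv2.resize(b[145:235,290:405][:,:,::-1],None,fx=6.5,fy=6.5,interpolation=cv2.INTER_CUBIC))
```

```text
t 7.58 pos [ 0.5706 -0.068   0.0517] F [-0.4 -0.9 -4. ] w 23.4 q6 -0.23 jawyaw -0.7 xdown [-0.002  0.004 -1.   ]
shift [ 0.7 -4.   0.5]
turn about tool x 0.0015 (alt -3.14 )
```

View pics/s8.png

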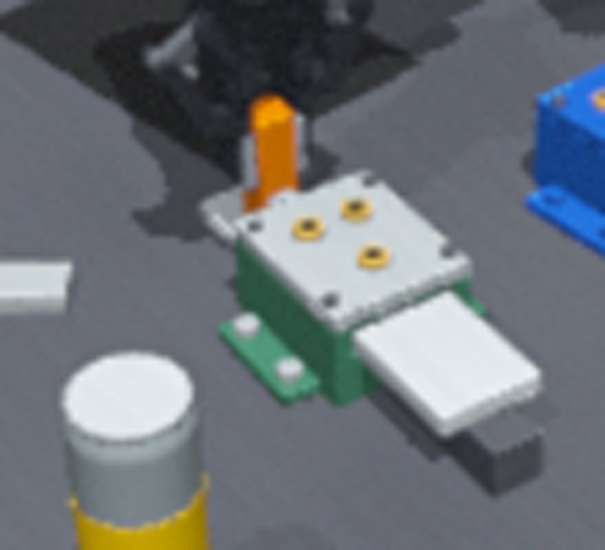

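View pics/s8b.png

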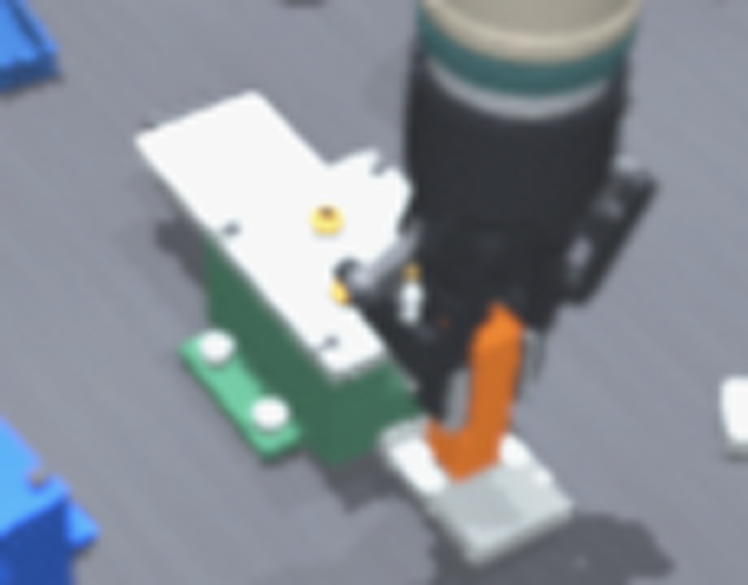

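Run:
```python
from h import *
S=viewer.get_calibration('side'); C=viewer.get_calibration('scene')
print([ray(C,q,.042).round(4) for q in up([[443,428],[541,376]],(240,170),5.5)],[ray(S,q,.042).round(4) for q in up([[256,92],[135,140]],(290,145),6.5)])
go([.569,-.2,.051],np.radians(-.8))
```

```text
[array([0.6059, 0.1473, 0.042 ]), array([0.5439, 0.1446, 0.042 ])] [array([0.6051, 0.1432, 0.042 ]), array([0.5416, 0.1432, 0.042 ])]
t 7.68 pos [ 0.5705 -0.0681  0.0516] F [ 1.2  0.1 -3.1] w 23.3 q6 -0.23 jawyaw -0.8 xdown [-0.002  0.004 -1.   ]
shift [ 1.000e-01 -1.319e+02  2.000e-01]
turn about tool x 0.0008 (alt -3.141 )
```

Request:
{"name": "move_arm", "arguments": {
  "rows": [
    [[0,-15,0],0,20],
    [[0,-35,0],0,20],
    [[0,-60,0],0,20],
    [[0,-85,0],0,20],
    [[0,-110,0],0,20],
    [[0,-132,0],0,20],
    [[0,-140,0],0,20],
    [[0,-140,0],0,20]
  ]
}}

```text
clock: 8.35
position: [0.5689, -0.2099, 0.0509]
ee_rot: [0.707, 0.007, 0.707, -0.004]
contact_force: [0.3, 1.3, -3.7]
width: 0.0231
```

Run:
```python
from h import *
go([.4695,-.335,.09],np.radians(11.2))
a=viewer.get_image('scene')
cv2.imwrite('pics/s9.png',cv2.resize(a[130:270,220:370][:,:,::-1],None,fx=4,fy=4,interpolation=cv2.INTER_CUBIC))
```

```text
t 8.35 pos [ 0.5689 -0.2099  0.0509] F [ 0.3  1.3 -3.7] w 23.1 q6 -0.46 jawyaw -0.9 xdown [-0.001  0.004 -1.   ]
shift [ -39.5 -126.5  -97.4]
turn about tool x -0.2117 (alt 2.93 )
```

View pics/s9.png

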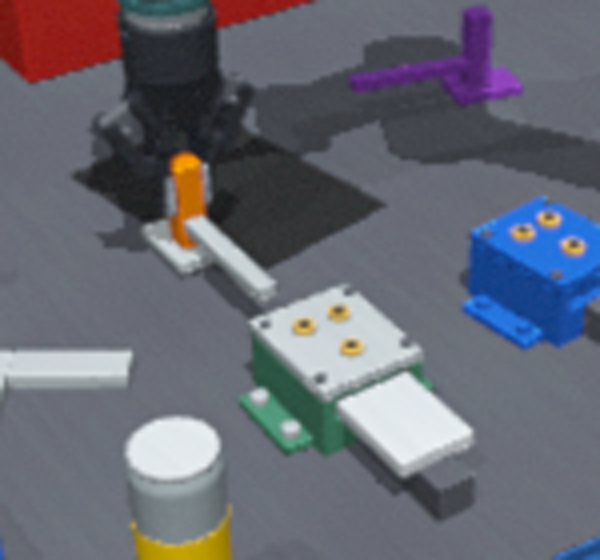

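Request:
{"name": "move_arm", "arguments": {
  "rows": [
    [[-25,0,0],0,20],
    [[-40,-20,-15],0,20],
    [[-40,-50,-38],-0.1,20],
    [[-40,-80,-61],-0.2,20],
    [[-40,-105,-80],-0.212,20],
    [[-40,-126,-97],-0.212,20],
    [[-40,-126,-97],-0.212,20],
    [[-40,-126,-97],-0.212,20]
  ]
}}

```text
clock: 9.07
position: [0.469, -0.332, 0.0902]
ee_rot: [0.703, -0.066, 0.704, 0.071]
contact_force: [-0.2, 0.9, -3.2]
width: 0.0232
```

Run:
```python
from h import *
go([.4705,-.331,.049],np.radians(11.2))
```

```text
t 9.07 pos [ 0.469  -0.332   0.0902] F [-0.2  0.9 -3.2] w 23.2 q6 -0.94 jawyaw 11.1 xdown [-0.002  0.008 -1.   ]
shift [41.2  0.4  1.6]
turn about tool x -0.001 (alt 3.141 )
```

Request:
{"name": "move_arm", "arguments": {
  "rows": [
    [[15,0,0],0,20],
    [[30,0,0],0,20],
    [[38,0,0],0,20],
    [[41,0,0],0,20],
    [[42,0,0],0,20],
    [[42,0,0],0,20]
  ]
}}

```text
clock: 9.57
position: [0.4696, -0.3311, 0.0483]
ee_rot: [0.703, -0.066, 0.704, 0.072]
contact_force: [0.2, -0.2, -3.1]
width: 0.0231
```

Not yet in contact (still bearing 3 N of tool weight); lower a little more.

Request:
{"name": "move_arm", "arguments": {
  "rows": [
    [[0.7,0,0],0,20],
    [[1.4,0,0],0,20],
    [[2,0,0],0,20],
    [[2,0,0],0,20]
  ]
}}

```text
clock: 9.9
position: [0.4701, -0.3312, 0.047]
ee_rot: [0.704, -0.066, 0.704, 0.072]
contact_force: [0.2, 0.4, -0.1]
width: 0.0229
```

Request:
{"name": "move_arm", "arguments": {
  "rows": [
    [[0.3,0,0],0,30],
    [[0.3,0,0],0,50],
    [[0,0,0],0,85],
    [[0,0,0],0,85],
    [[-15,0,0],0,85],
    [[-40,0,0],0,85],
    [[-80,0,0],0,85],
    [[-110,0,0],0,85]
  ]
}}

```text
clock: 10.57
position: [0.4703, -0.3322, 0.159]
ee_rot: [0.704, -0.067, 0.704, 0.071]
contact_force: [0.5, -1.3, 0.0]
width: 0.0853
```

Run:
```python
from h import *
go([.574,.104,.20],np.radians(-.8))
im=viewer.get_image('wrist'); cv2.imwrite('pics/w10.png',im[:,:,::-1])
```

```text
t 10.57 pos [ 0.4703 -0.3322  0.159 ] F [ 0.5 -1.3  0. ] w 85.3 q6 -0.94 jawyaw 11.2 xdown [-0.     0.007 -1.   ]
shift [-38.1 408.1 186.4]
turn about tool x 0.2092 (alt -2.932 )
```

View pics/w10.png

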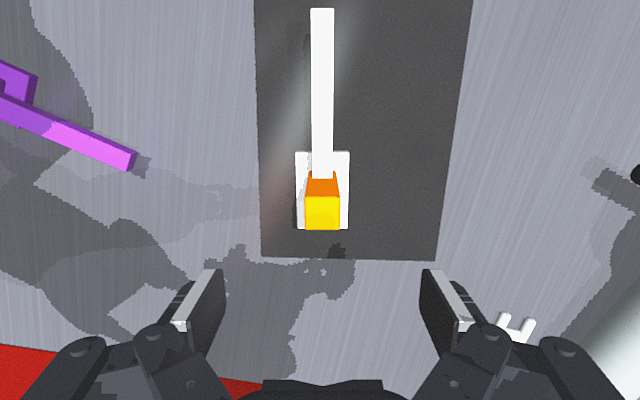

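Request:
{"name": "move_arm", "arguments": {
  "rows": [
    [[-38,80,36],0.1,85],
    [[-38,408,186],0.21,85],
    [[-38,408,186],0.21,85],
    [[-38,408,186],0.21,85],
    [[-38,408,186],0.21,85],
    [[-38,408,186],0.21,85],
    [[-38,408,186],0.21,85],
    [[-38,408,186],0.21,85]
  ]
}}

```text
clock: 11.28
position: [0.5483, -0.0118, 0.1961]
ee_rot: [0.71, 0.005, 0.704, -0.006]
contact_force: [0.3, -0.4, 0.0]
width: 0.0848
```

Run:
```python
from h import *
go([.574,.104,.20],np.radians(-.8))
```

```text
t 11.28 pos [ 0.5483 -0.0118  0.1961] F [ 0.3 -0.4  0. ] w 84.8 q6 -0.13 jawyaw -0.8 xdown [ 0.009 -0.002 -1.   ]
shift [ -3.8 116.2  24. ]
turn about tool x -0.0008 (alt 3.141 )
```

Request:
{"name": "move_arm", "arguments": {
  "rows": [
    [[-4,40,12],0,85],
    [[-4,80,24],0,85],
    [[-4,116,24],0,85],
    [[-4,116,24],0,85],
    [[-4,116,24],0,85]
  ]
}}

```text
clock: 11.7
position: [0.5738, 0.1057, 0.1998]
ee_rot: [0.71, 0.003, 0.704, -0.004]
contact_force: [-0.7, 0.0, -0.2]
width: 0.0852
```

Run:
```python
from h import *
go([.574,.104,.20],np.radians(-.8))
c=viewer.get_calibration('wrist')
im=viewer.get_image('wrist'); cv2.imwrite('pics/w11.png',im[:,:,::-1]); import pickle; pickle.dump(c,open('w11.pkl','wb'))
cv2.imwrite('pics/w11b.png',cv2.resize(im[80:280,220:420][:,:,::-1],None,fx=3,fy=3,interpolation=cv2.INTER_CUBIC))
```

```text
t 11.7 pos [0.5738 0.1057 0.1998] F [-0.7  0.  -0.2] w 85.2 q6 0.08 jawyaw -0.6 xdown [ 0.009 -0.002 -1.   ]
shift [-0.2 -1.7  0.3]
turn about tool x 0.0032 (alt -3.138 )
```

View pics/w11.png

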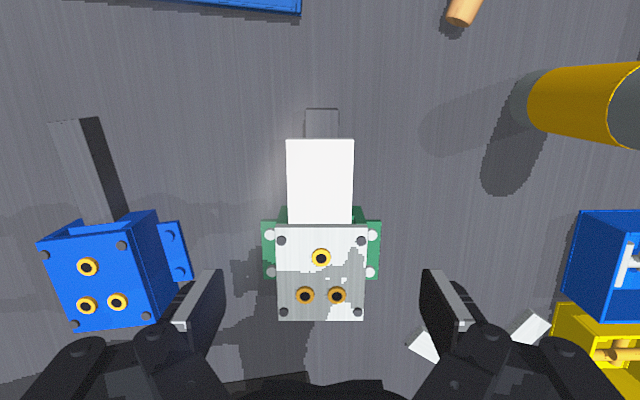

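View pics/w11b.png

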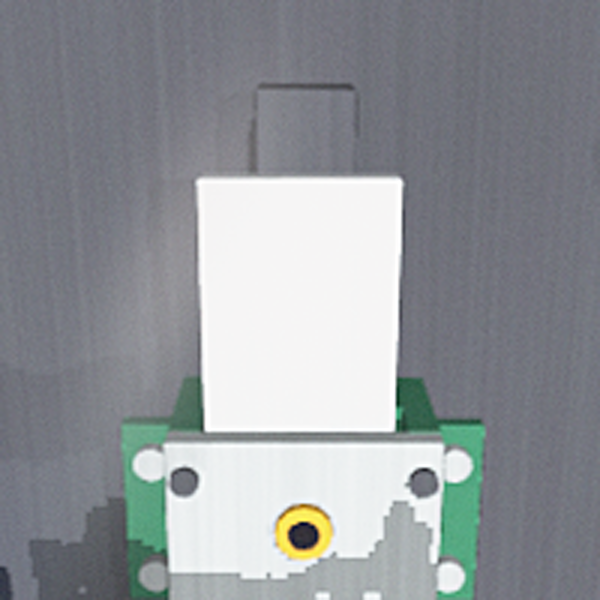

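Run:
```python
from h import *
import pickle; c=pickle.load(open('w11.pkl','rb'))
print([ray(c,q,.042).round(4).tolist() for q in up([[197,179],[403,179],[395,432],[203,432]],(220,80),3)])
print([ray(c,q,.060).round(4).tolist() for q in up([[165,445],[443,445]],(220,80),3)])
```

```text
[[0.544, 0.1435, 0.042], [0.6037, 0.1429, 0.042], [0.6028, 0.0636, 0.042], [0.5423, 0.0644, 0.042]]
[[0.5328, 0.0678, 0.06], [0.6154, 0.0666, 0.06]]
```

Request:
{"name": "move_arm", "arguments": {
  "rows": [
    [[40,-3,-0.8],0.002,85],
    [[80,-3,-0.8],0.002,85],
    [[120,-3,-0.8],0.002,85],
    [[150,-3,-0.8],0.002,85],
    [[173,-3,-0.8],0.002,85],
    [[173,-3,-0.8],0.002,85],
    [[173,-3,-0.8],0.002,85]
  ]
}}

```text
clock: 12.33
position: [0.5736, 0.099, 0.0261]
ee_rot: [0.709, 0.005, 0.705, -0.007]
contact_force: [0.4, -0.7, 0.7]
width: 0.0849
```

Run:
```python
from h import *
go([.573,.103,.027],np.radians(-.7))
im=viewer.get_image('wrist'); cv2.imwrite('pics/w12.png',im[:,:,::-1])
```

```text
t 12.33 pos [0.5736 0.099  0.0261] F [ 0.4 -0.7  0.7] w 84.9 q6 0.07 jawyaw -1.0 xdown [ 0.006 -0.003 -1.   ]
shift [-0.9  4.  -0.7]
turn about tool x -0.0046 (alt 3.137 )
```

View pics/w12.png

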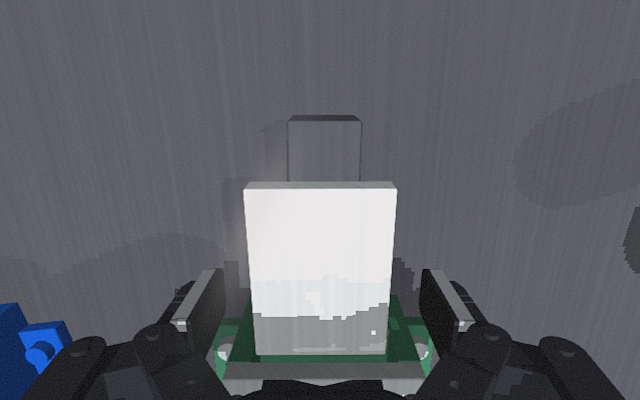

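Request:
{"name": "move_arm", "arguments": {
  "rows": [
    [[-1,4,0],-0.004,85],
    [[-1,4,0],-0.004,85],
    [[-1,4,0],-0.004,50],
    [[-1,4,0],-0.004,50],
    [[-1,4,0],-0.004,50],
    [[-1,4,0],-0.004,50],
    [[-1,4,0],-0.004,50]
  ],
  "force": 80
}}

```text
clock: 12.97
position: [0.5742, 0.1036, 0.0303]
ee_rot: [0.71, 0.003, 0.704, -0.005]
contact_force: [-4.0, 0.6, 10.0]
width: 0.0574
```

Run:
```python
from h import *
go([.573,.103,.027],np.radians(-.7))
im=viewer.get_image('wrist'); cv2.imwrite('pics/w13.png',im[:,:,::-1])
```

```text
t 12.97 pos [0.5742 0.1036 0.0303] F [-4.   0.6 10. ] w 57.4 q6 0.08 jawyaw -0.7 xdown [ 0.009 -0.003 -1.   ]
shift [ 3.3 -0.6 -1.3]
turn about tool x 0.0002 (alt -3.141 )
```

View pics/w13.png

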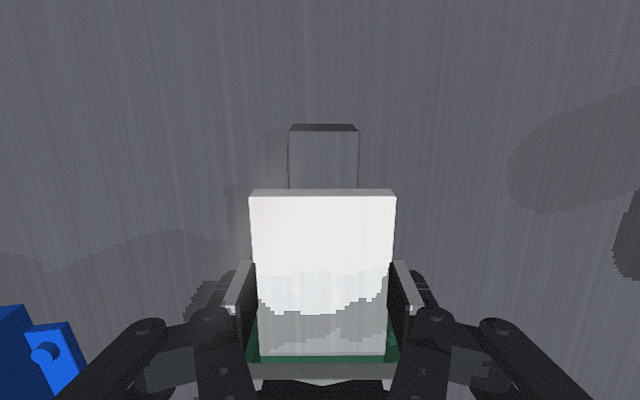

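Request:
{"name": "move_arm", "arguments": {
  "rows": [
    [[-2,0,0],0,50],
    [[-3,0,0],0,50],
    [[-3,8,0],0,50],
    [[-3,20,0],0,50],
    [[-3,32,0],0,50],
    [[-3,32,0],0,50]
  ]
}}

```text
clock: 13.52
position: [0.5744, 0.1386, 0.0328]
ee_rot: [0.71, 0.003, 0.704, -0.004]
contact_force: [-0.0, -0.1, -4.9]
width: 0.0571
```

Run:
```python
from h import *
go([.574,.135,.12],np.radians(-.7))
im=viewer.get_image('wrist'); cv2.imwrite('pics/w14.png',im[:,:,::-1])
a=viewer.get_image('scene'); cv2.imwrite('pics/s14.png',cv2.resize(a[170:330,240:480][:,:,::-1],None,fx=3.3,fy=3.3,interpolation=cv2.INTER_CUBIC))
```

```text
t 13.52 pos [0.5744 0.1386 0.0328] F [-0.  -0.1 -4.9] w 57.1 q6 0.13 jawyaw -0.6 xdown [ 0.009 -0.001 -1.   ]
shift [-87.2  -3.7   0.3]
turn about tool x 0.0017 (alt -3.14 )
```

View pics/s14.png

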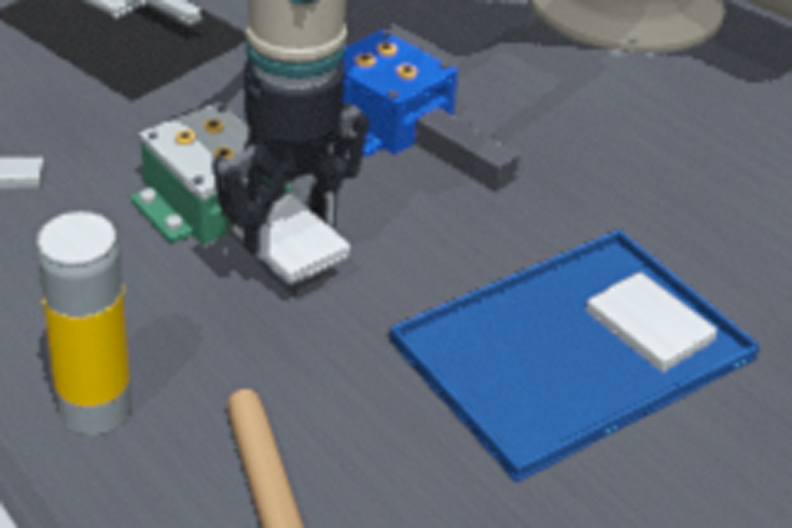

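Run:
```python
from h import *
S=viewer.get_calibration('side'); C=viewer.get_calibration('scene')
s=up([[80,207],[563,75],[692,268],[168,422]],(200,115),7)
c=up([[688,243],[283,460],[73,222],[455,53]],(345,230),5.5)
# s order: compute rays to see
print([ray(S,q,.016)[:2].round(3).tolist() for q in s],[ray(C,q,.016)[:2].round(3).tolist() for q in c])
L=np.array([[-119,79,16],[119,79,16],[119,-79,16],[-119,-79,16]])/1e3
for o in ([(S,L,s)],[(C,L,c)],[(S,L,s),(C,L,c)]): r=fit(o,[.45,.33,-.1]); print(r[0].round(4),r[1].round(1))
# done plate top corners side/scene z=.016
print([ray(S,q,.016)[:2].round(3).tolist() for q in up([[127,230],[258,187],[322,282],[197,338]],(200,115),7)])
print([ray(C,q,.016)[:2].round(3).tolist() for q in up([[402,177],[490,123],[617,218],[527,275]],(345,230),5.5)])
```

```text
[[0.34, 0.424], [0.574, 0.403], [0.556, 0.242], [0.321, 0.266]] [[0.338, 0.427], [0.579, 0.405], [0.56, 0.25], [0.322, 0.273]]
[ 0.4481  0.3336 -0.1039] [-0.7  0.1  0.4  0.4  0.5 -0.3 -0.1 -0.2]
[ 0.4501  0.3386 -0.0999] [ 0.4  0.9  0.6 -0.5 -0.6 -0.4 -0.6 -0. ]
[ 0.4493  0.3373 -0.1008] [-0.8 -0.6  0.1 -0.3  0.2 -1.2 -0.1 -1.   0.2  0.5  0.5 -1.  -0.7 -0.9
 -0.7 -0.3]
[[0.352, 0.397], [0.415, 0.396], [0.412, 0.318], [0.352, 0.31]]
[[0.413, 0.319], [0.349, 0.319], [0.351, 0.397], [0.414, 0.396]]
```

Run:
```python
from h import *
go([.500,.342,.10],np.radians(-5.8))
```

```text
t 13.62 pos [0.5743 0.1367 0.0328] F [ 0.5 -0.1 -4.5] w 57.5 q6 0.13 jawyaw -0.6 xdown [ 0.008 -0.003 -1.   ]
shift [-68.5 204.4 -75.8]
turn about tool x 0.0913 (alt -3.05 )
```

Request:
{"name": "move_arm", "arguments": {
  "rows": [
    [[-25,0,0],0,50],
    [[-50,5,0],0,50],
    [[-68,30,-10],0.05,50],
    [[-68,65,-25],0.091,50],
    [[-68,100,-40],0.091,50],
    [[-68,135,-55],0.091,50],
    [[-68,170,-68],0.091,50],
    [[-68,204,-76],0.091,50]
  ]
}}

```text
clock: 14.28
position: [0.4976, 0.3427, 0.0993]
ee_rot: [0.709, 0.034, 0.704, -0.037]
contact_force: [0.8, 0.1, -5.0]
width: 0.0571
```

Request:
{"name": "move_arm", "arguments": {
  "rows": [
    [[0,0,0],0,50]
  ]
}}

```text
clock: 14.37
position: [0.4961, 0.3491, 0.0994]
ee_rot: [0.709, 0.035, 0.704, -0.034]
contact_force: [0.8, 0.4, -4.5]
width: 0.057
```

Run:
```python
from h import *
go([.500,.342,.03],np.radians(-5.8))
im=viewer.get_image('wrist'); cv2.imwrite('pics/w15.png',im[:,:,::-1])
a=viewer.get_image('scene'); cv2.imwrite('pics/s15.png',cv2.resize(a[170:330,300:500][:,:,::-1],None,fx=3.7,fy=3.7,interpolation=cv2.INTER_CUBIC))
```

```text
t 14.37 pos [0.4961 0.3491 0.0994] F [ 0.8  0.4 -4.5] w 57.0 q6 0.6 jawyaw -5.6 xdown [ 0.007  0.001 -1.   ]
shift [69.4 -6.8  4.1]
turn about tool x 0.0044 (alt -3.137 )
```

View pics/w15.png

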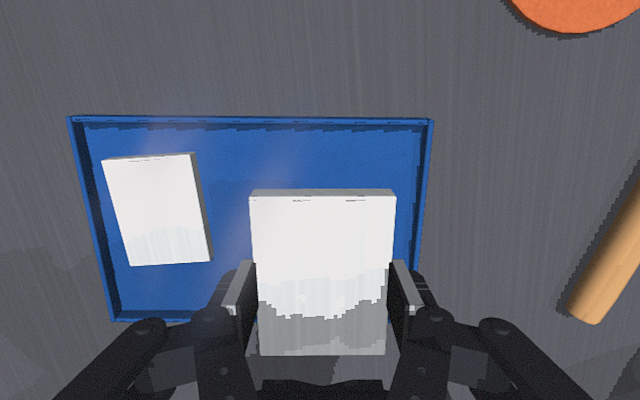

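View pics/s15.png

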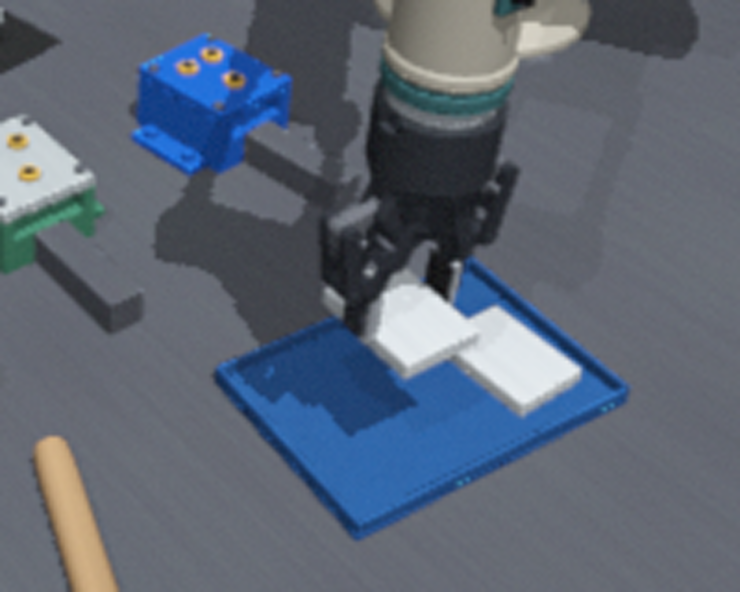

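Request:
{"name": "move_arm", "arguments": {
  "rows": [
    [[10,-6,6],0.004,50],
    [[30,-6,6],0.004,50],
    [[55,-6,6],0.004,50],
    [[75,-6,6],0.004,50],
    [[84,-6,6],0.004,50],
    [[88,-6,6],0.004,50],
    [[90,-6,6],0.004,50],
    [[90,-6,6],0.004,50]
  ]
}}

```text
clock: 15.13
position: [0.5034, 0.3364, 0.0092]
ee_rot: [0.709, 0.035, 0.704, -0.038]
contact_force: [0.0, -0.5, -4.6]
width: 0.0571
```

Run:
```python
from h import *
go([.502,.342,.005],np.radians(-5.8))
a=viewer.get_image('scene'); cv2.imwrite('pics/s16.png',cv2.resize(a[210:330,330:490][:,:,::-1],None,fx=4.7,fy=4.7,interpolation=cv2.INTER_CUBIC))
```

```text
t 15.13 pos [0.5034 0.3364 0.0092] F [ 0.  -0.5 -4.6] w 57.1 q6 0.59 jawyaw -5.9 xdown [ 0.007 -0.005 -1.   ]
shift [ 4.2  5.5 -2. ]
turn about tool x -0.0011 (alt 3.141 )
```

View pics/s16.png

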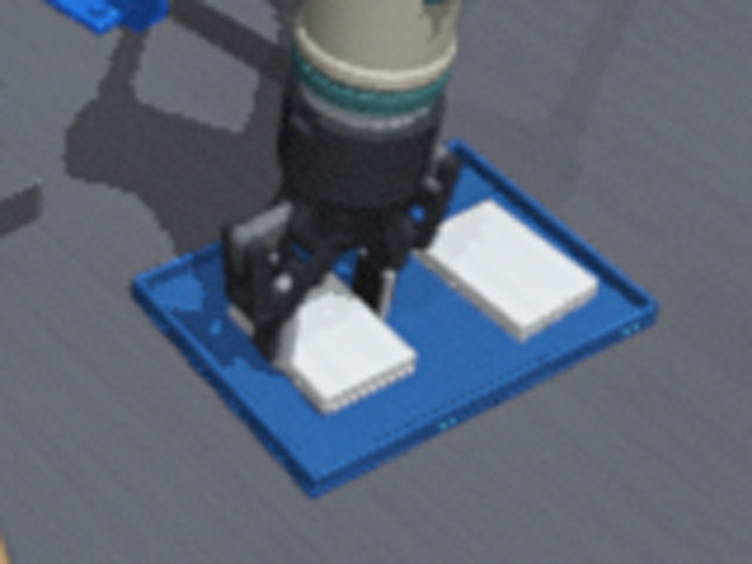

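Request:
{"name": "move_arm", "arguments": {
  "rows": [
    [[1,0,-1],0,50],
    [[2,0,-1],0,50],
    [[3,0,-1],0,50],
    [[3,0,-1],0,50]
  ]
}}

```text
clock: 15.52
position: [0.5026, 0.337, 0.0071]
ee_rot: [0.709, 0.035, 0.703, -0.037]
contact_force: [0.7, -0.2, -4.5]
width: 0.0567
```

Request:
{"name": "move_arm", "arguments": {
  "rows": [
    [[1,0,0],0,50],
    [[2,0,0],0,50],
    [[2.5,0,0],0,50],
    [[2.5,0,0],0,50]
  ]
}}

```text
clock: 15.85
position: [0.5026, 0.337, 0.0046]
ee_rot: [0.709, 0.035, 0.703, -0.037]
contact_force: [-0.2, 0.3, -4.1]
width: 0.0571
```

Request:
{"name": "move_arm", "arguments": {
  "rows": [
    [[0.7,0,0],0,50],
    [[1.4,0,0],0,50],
    [[2,0,0],0,50],
    [[2,0,0],0,50]
  ]
}}

```text
clock: 16.18
position: [0.5026, 0.337, 0.0044]
ee_rot: [0.709, 0.035, 0.703, -0.037]
contact_force: [-2.9, -1.5, 7.8]
width: 0.0572
```

Request:
{"name": "move_arm", "arguments": {
  "rows": [
    [[-1,0,0],0,62],
    [[-1,0,0],0,66],
    [[-1,0,0],0,72],
    [[-1,0,0],0,76],
    [[-2,0,0],0,76]
  ]
}}

```text
clock: 16.6
position: [0.5026, 0.337, 0.0063]
ee_rot: [0.709, 0.035, 0.703, -0.037]
contact_force: [0.4, -0.3, -0.6]
width: 0.0758
```

Request:
{"name": "move_arm", "arguments": {
  "rows": [
    [[-10,0,0],0,76],
    [[-30,0,0],0,76],
    [[-60,0,0],0,78],
    [[-100,0,0],0,80],
    [[-140,0,0],0,85],
    [[-160,0,0],0,85],
    [[-160,0,0],0,85]
  ]
}}

```text
clock: 17.18
position: [0.5045, 0.3395, 0.1733]
ee_rot: [0.713, 0.037, 0.699, -0.035]
contact_force: [0.3, -0.3, -0.4]
width: 0.0848
```

Run:
```python
from h import *
go([.502,.342,.005],np.radians(-5.8))
im=viewer.get_image('wrist'); cv2.imwrite('pics/w17.png',im[:,:,::-1])
a=viewer.get_image('scene'); cv2.imwrite('pics/s17.png',a[:,:,::-1])
b=viewer.get_image('side'); cv2.imwrite('pics/d17.png',b[:,:,::-1])
```

```text
t 17.18 pos [0.5045 0.3395 0.1733] F [ 0.3 -0.3 -0.4] w 84.8 q6 0.59 jawyaw -5.8 xdown [ 0.019  0.002 -1.   ]
shift [168.2   1.5  -6. ]
turn about tool x -0.0003 (alt 3.141 )
```

View pics/w17.png

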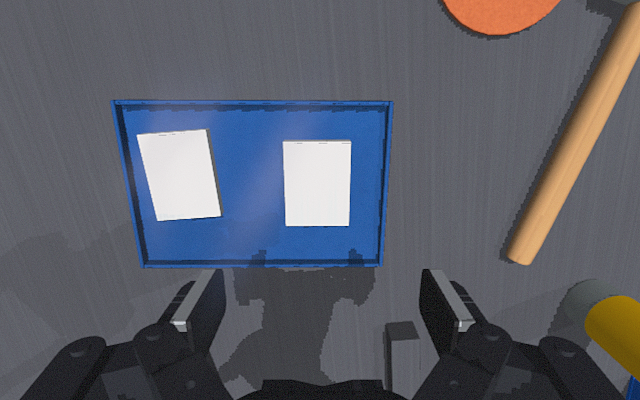

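View pics/s17.png

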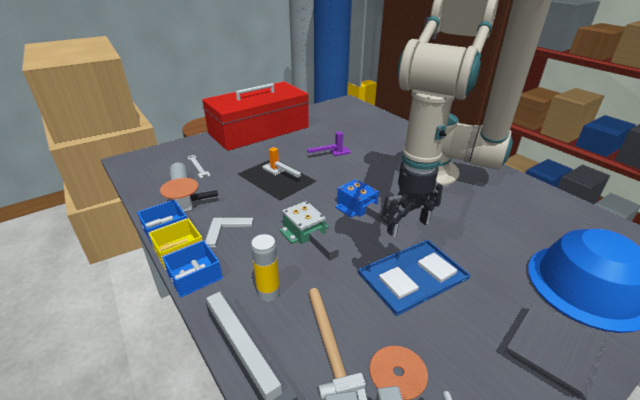

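View pics/d17.png

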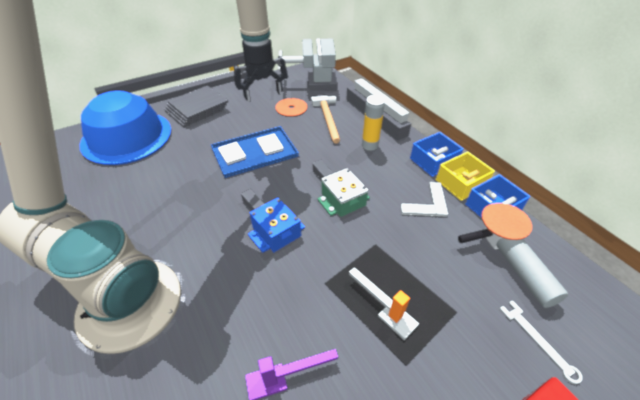

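The plate lies flat in the tray beside the finished one (wrist view 317,183 and 180,175). The bar stands on the mat (side view 400,308). One before/after check of the bystanders, then hand in.

Run:
```python
from h import *
a=cv2.imread('pics/side0.png');b=cv2.imread('pics/d17.png')
for n,(x0,x1,y0,y1) in dict(done=(212,252,135,170),can=(355,390,90,155),square=(395,455,175,220),bar=(340,430,255,345)).items():
    A=a[y0:y1,x0:x1];B=b[y0:y1,x0:x1]; sh=cv2.phaseCorrelate(cv2.cvtColor(A,6).astype(np.float32),cv2.cvtColor(B,6).astype(np.float32))
    print(n,cv2.absdiff(A,B).mean().round(2),np.round(sh[0],2))
print(manip.sign_off())
```

```text
done 2.26 [ 0.02 -0.04]
can 2.51 [0.01 0.01]
square 2.51 [0.   0.51]
bar 7.02 [-1.08 -1.09]
the job is handed in; nothing more can be done
None
```

The job is done and handed in at about 17 s of the 64 s allowed. The simulator gave no verdict.

- **Push:** I pushed the plate out of the green jig with the orange push bar. In the wrist view about 76 mm of its 80 mm length stood clear of the roof, and the push force I read during the push was about 4 N.
- **Push bar:** It stands upright on its foot on the mat again, about 1 px from where it began in the side view.
- **Plate:** I gripped it across its 60 mm width, slid it clear of the roof, and set it down in the free half of the tray. The wrist, scene and side pictures show it flat, beside the finished plate and clear of the walls.
- **Bystanders:** The before/after side pictures show no shift for the finished plate or the spray can. For the steel square, the image-shift estimate read 0.5 px down. The pixel difference there was no larger than for the can, so I took it as noise, but it is the one figure that was not clean. The arm never came near the square.

The largest wrist force I read was about 10 N. The fingers were open and well above the table when I handed in.

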